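Tap the kettle back to the middle of its stand

ROBOT

A 6-joint arm with a two-finger parallel gripper is mounted at the origin on the work surface. World frame = base frame: x ahead of the robot, y to its left, z up, the work surface at z = 0. Lengths are in m, angles in rad, forces in N, time in s.
With the tool pointing down it reaches from about 0.35 to 0.775 m from the base axis. Payload 7.3 kg.
Tool frame: the origin (TCP) lies on the centre line of the jaws, within the pads' length; the fingertips stand 17 mm ahead of it and the grasp point (between the pads) lies 2 mm behind it (robot.tip_extent is the distance from the TCP to the fingertips, in m); z points along the fingers, y is the line along which they close (so a half turn about z gives the same grasp; the last joint's range is limited). The gripper opens to 92 mm and grips with 3 to 60 N. Pads are 19 mm wide; open, the fingers measure 130 mm over their backs; the gripper's body (75 mm by 190 mm) begins 47 mm behind the grasp point.
Start: joints at [-1.412, 0.342, 1.524, -0, 1.275, -0.146], TCP at [0.158, -0.501, 0.244] pointing down, gripper open.
Joint ranges: [-2.53, 2.53], [-0.77, 2.02], [0.04, 2.7], [-1, 4.14], [0.28, 2.66], [-3.11, 3.11]. Speed limits (rad/s): [2.57, 2.57, 3.14, 3.14, 3.14, 3.14].

INTERFACE

Orientations are given as [roll, pitch, yaw] about the fixed x, y, z axes, in that order (R = Rz(yaw) Ry(pitch) Rx(roll)).
In Python, from cell import robot gives the robot as it stands.
- The arm moves only by the tool step_arm, never from a script. Its argument "motion" is a list of rows, each a list of 2 entries, a list of its own where there are three numbers: the shift along the tool's x, y, z in units of 60 mm (1.0 is 60 mm), then the turn about the tool's z in rad. In form: [[[x, y, z], spin], ...]. A call has 1 to 10 rows; each row is the pose to reach, as a shift and turn from the pose commanded when the call began, along the tool's axes at that moment; what a row does not reach only later rows make up. A row lasts 1/8 s, in which the tool goes at most 62.5 mm and 10.7 degrees, less where a joint would pass 70% of its speed; a pose out of reach is approached as far as the arm can. A call with a gripper value outside its range is refused whole. "hand" is the closure in counts, from 0 (fully open) to 255 (shut), set as the call begins (left out, the last holds). The fingers move at their own pace and stop on an object; "squeeze" is the grip in N (left out, the last holds). Time passes only in rows, so rows that repeat a pose let the fingers close. It gives the time, the measured TCP pose, the force, the opening and the grip force at its end, in the units of the state.
- robot.observe(): the state, without advancing time (a new reading comes with each control period).
- robot.read_camera(name): name is "scene" or "side" or "wrist"; returns a dict with "pixels" (420x560x3 uint8, red, green, blue), "intrinsics" (3x3 intrinsics, pixels), "k1" (the pictures are not rectified: a ray, as slopes to the right and down, at radius r is drawn at 1 + k1 r^2 times it, then the intrinsics apply), "xyz" and "rotation" of the camera in the world; the wrist camera has in their place "T_tool_cam" (4x4, takes a point from camera to tool coordinates, whose origin is the TCP and whose axes are the flange's). Camera axes: x right, y up, looking along -z (the intrinsics and any distortion apply to the point x, -y, -z); pixel columns grow to the right and rows downward; lengths in m; the calibration is good to about 2 mm. A picture is of the moment at which its call begins: read the wrist's pose just before it. There is no depth.
- robot.hand_in(): hands the job in; it is judged then, once.
The state is a dict: "time": time; "qpos": joint angles; "qvel": joint speeds; "joint_efforts": joint torques, N m; "tool_pos": TCP position; "tool_rot": TCP orientation; "contact_force": force on the tool from outside, world axes, zero at the start; "torque": the same for the moment, N m; "opening": finger opening in m; "grip_force": force on a finger pad.
Only numpy, scipy, OpenCV 4.12 (cv2) and the standard library are available. Lean on these libraries where they do the work, as an engineer would, in place of code of your own. Each camera call takes 0.05 s, during which the arm holds its last target. There are 200 camera calls.

TASK

The ceramic kettle has been left off-centre, partly over the edge of its small stand. With light taps or nudges of the fingertips against its round belly, slide it back to the middle of the stand's plate without tipping it, knocking it off or shoving it. Do not lift it, and keep off its handle, spout and lid; leave the stand where it is, and disturb nothing else on the table.

Things in the scene. Friction and masses are not known exactly. Their poses are not given: they have to be found in the camera images.
- kettle: squat white ceramic kettle with a blue lid, on the stand's plate, 0.5 to 0.75 kg. Origin: centre of the underside of its foot; z up its axis, +x towards the spout, -x towards the handle. Flat foot 66 mm across (it rests on the inner 60 mm); knob top 103 mm above the origin. It slides on the plate (friction about 0.5 to 0.7) and rocks if pushed above the belly's widest part.
- kettle_belly (a point): point on the kettle's axis at the height of the belly's widest part, 32 mm above the kettle's origin. The belly is round, of radius 60 mm here (within 4 mm above and below); it draws in below (55 mm at 11 mm below) to the foot and above to the shoulder (56 mm at 15 mm above, 52 mm at 26 mm above, 36 mm at 40 mm above).
- kettle_handle: the kettle's loop handle, a 12 mm thick round bar in the plane y = 0 of the kettle, on the kettle's -x side, from the belly out to 106 mm from the axis, 20 to 76 mm above the kettle's origin. Same frame as kettle.
- kettle_spout: the kettle's spout, on the kettle's +x side, 24 mm thick at its root on the belly (34 mm above the kettle's origin) rising to a tip 101 mm from the axis and 78 mm above the origin. Same frame as kettle.
- kettle_lid: the kettle's blue lid (68 mm across, fast to the body) with a ball knob 18 mm across, centred on the axis from 72 to 103 mm above the kettle's origin. Same frame as kettle.
- stand: kettle stand with a tealight: round wooden base 144 mm across and 14 mm high, three 8 mm steel posts, and a dark round steel plate 88 mm across whose flat top is 62 mm above the table. Loose, 0.6 kg. Origin: centre of its underside, on the table; base and plate share its z axis.
- lotus_tray: empty pink plastic candy tray shaped like an open lotus flower with eight outer petals, about 250 mm across and 50 mm high; origin under its centre. Bystander.
- cup_a: clear glass cup, 72 mm across the rim, 85 mm high; origin under its centre. Bystander.
- cup_b: green-tinted glass cup, 72 mm across the rim, 85 mm high; origin under its centre. Bystander.
- saucer: cream melamine saucer, empty, 136 mm across, 18 mm high; origin under its centre. Bystander.
- tea_tin: green tea tin with a brass lid, 74 mm across, 108 mm high; origin under its centre. Bystander.
- candy_jar: amber glass jar with a red cap, 76 mm across, 100 mm high; origin under its centre. Bystander.
- spoon: spoon with a wooden handle, 150 mm long, lying on the table; origin under it, x axis along it. Bystander.
- tilt_bin: white plastic storage bin with three clear tilt-out scoops (some ajar) facing right, on the left edge of the table; 370 mm long, 130 mm deep, 150 mm high, fixed; origin under its centre. Bystander.
There are look-alikes about, which are no part of the job. Leave any pink look-alike of the kettle alone.

How it is judged:
By the outcome, as a careful person would: the job done as asked, in the order asked, and still so for the second after the job is handed in, with the robot touching nothing.
It also fails if it takes over 70 s, if anything falls off the work surface, if the arm or the gripper's body presses on something with over 40 N, if the wrist force passes 120 N, or if a joint passes its speed limit or range.

## Working session

There is one attempt and no reset: what is moved stays moved. The work goes in short steps, Python scripts to look and compute and a tool call to move; the robot and the scene stay as the last step left them, time stands still between calls to the robot, and variables do not carry over. Pictures are saved under pics/ and viewed, at most 10 in all, crops included, and the job is handed in when it is done.

Besides the shell and the picture viewer there is one more tool, called after "Emit:" in YAML: its name, and indented under it one key for each argument. step_arm: Moves the arm, as the interface text tells. Its arguments: {"type":"object","properties":{"motion":{"type":"array"},"hand":{"type":"number"},"squeeze":{"type":"number"}},"required":["motion"]}

```bash
mkdir -p pics; ls
cat > h.py <<'E'
import numpy as np,cv2,pickle
from cell import robot
from scipy.spatial.transform import Rotation as R
def snap(n,f):
    c=robot.read_camera(n);cv2.imwrite(f'pics/{f}.png',c['pixels'][:,:,::-1]);pickle.dump(c,open(f'pics/{f}.pkl','wb'));return c
def load(f): return pickle.load(open(f'pics/{f}.pkl','rb'))
def ray(c,u,v):
    K=np.array(c['intrinsics'],float)
    s=cv2.undistortPoints(np.array([[[u,v]]],float),K,np.array([c['k1'],0,0,0,0.]))[0,0]
    Rm=np.array(c['rotation']); 
    if Rm.shape!=(3,3): Rm=R.from_euler('xyz',Rm).as_matrix()
    return np.array(c['xyz']),Rm@np.array([s[0],-s[1],-1])
def onz(c,u,v,z):
    o,d=ray(c,u,v);return o+d*(z-o[2])/d[2]
def proj(c,P):
    Rm=np.array(c['rotation'])
    if Rm.shape!=(3,3): Rm=R.from_euler('xyz',Rm).as_matrix()
    q=Rm.T@(np.array(P)-np.array(c['xyz']));s=np.array([q[0]/-q[2],-q[1]/-q[2]])
    s=s*(1+c['k1']*(s@s));return (np.array(c['intrinsics'])@[s[0],s[1],1])[:2]
E
python3 - <<'E'
from h import *
for n in('scene','side'):
    c=snap(n,n+'0');print(n,c['intrinsics'],c['k1'],c['xyz'],c['rotation'])
print(robot.observe())
a=cv2.imread('pics/scene0.png');b=cv2.imread('pics/side0.png')
E
```

```text
pics
scene [[381.50341514   0.         279.93869339]
 [  0.         381.50341514 211.41735683]
 [  0.           0.           1.        ]] -0.031899567991201146 [ 0.90803277 -0.48096343  1.20105643] [0.54642992 0.00576938 0.58621169]
side [[474.6544899    0.         283.63521162]
 [  0.         474.6544899  212.88936033]
 [  0.           0.           1.        ]] -0.06984859602946394 [-0.13408492  0.74765625  1.12976765] [ 0.72973266 -0.0054456  -2.37715134]
{'time': 0.1, 'qpos': array([-1.41198001e+00,  3.42641819e-01,  1.52494983e+00, -6.89291225e-06,
        1.27540520e+00, -1.45998592e-01]), 'qvel': array([-1.15544534e-03, -1.30003199e-03, -2.84464199e-03,  7.34984740e-05,
        1.54578620e-03, -5.87554286e-04]), 'joint_efforts': array([ 1.56136739e-03, -4.32005060e+01, -2.44694495e+01,  7.19231553e-02,
        5.26040001e-02, -5.42942587e-05]), 'tool_pos': array([ 0.15752449, -0.50043815,  0.24311038]), 'tool_rot': array([-3.14020243e+00, -1.97762110e-04,  3.04816784e-01]), 'contact_force': array([ 0.3115599 , -0.14427782, -0.19575512]), 'torque': array([-0.02005515, -0.00971178, -0.005794  ]), 'grip_force': 0.0, 'opening': 0.09157539555546954}
```

View pics/scene0.png

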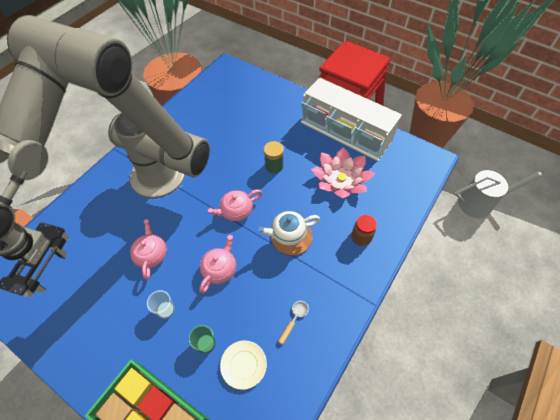

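View pics/side0.png

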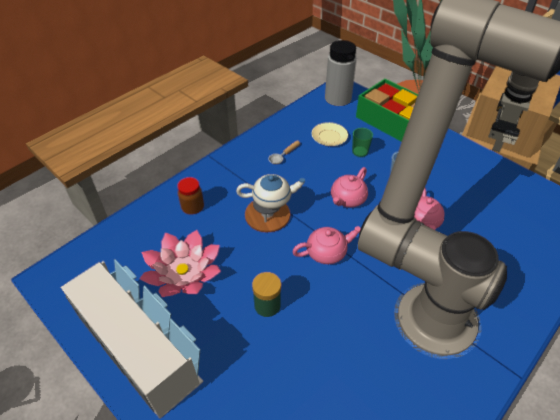

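The scene view shows the white kettle at about (290,228), over its orange base at (292,240). The side view shows it at (270,190), with the base at (268,215). Pink look-alikes are to the robot's side of it, and the jar and lotus are nearby.

Run:
```python
from h import *
a=cv2.imread('pics/scene0.png')[190:270,250:330];b=cv2.imread('pics/side0.png')[160:240,230:310]
cv2.imwrite('pics/z0.png',np.hstack([cv2.resize(x,(400,400),interpolation=cv2.INTER_CUBIC) for x in(a,b)]))
for f in('scene0','side0'):
    c=load(f);h=cv2.cvtColor(cv2.imread(f'pics/{f}.png'),cv2.COLOR_BGR2HSV)
    x0,y0=(250,190) if f[1]=='c' else (230,160)
    r=np.zeros(h.shape[:2],np.uint8);r[y0:y0+80,x0:x0+80]=255
    m=cv2.inRange(h,(5,120,90),(22,255,255))&r
    v,u=np.nonzero(m);P=np.array([onz(c,*p,.014)[:2] for p in zip(u,v)])
    print(f,'base n',len(u),'px',u.min(),u.max(),v.min(),v.max(),'xy',P.min(0),P.max(0))
    pts=cv2.findContours(m,0,1)[0];k=max(pts,key=cv2.contourArea)
    hull=cv2.convexHull(k)[:,0];Q=np.array([onz(c,*p,.014)[:2] for p in hull]);
    print(np.round(Q,3).tolist(),cv2.minEnclosingCircle(Q.astype(np.float32)))
```

```text
scene0 base n 377 px 272 311 228 254 xy [ 0.53769631 -0.01544708] [0.6613043  0.11411468]
[[0.629, 0.113], [0.636, 0.108], [0.65, 0.093], [0.654, 0.086], [0.659, 0.071], [0.661, 0.054], [0.661, 0.04], [0.66, 0.035], [0.656, 0.023], [0.643, 0.005], [0.62, -0.01], [0.599, -0.015], [0.591, -0.015], [0.566, -0.009], [0.554, -0.003], [0.54, 0.011], [0.538, 0.014], [0.624, 0.114]] ((0.5936569571495056, 0.05320357903838158), 0.06932250410318375)
side0 base n 654 px 246 289 203 231 xy [ 0.51842143 -0.00122511] [0.65712247 0.13206497]
[[0.655, 0.063], [0.548, 0.008], [0.543, 0.009], [0.531, 0.021], [0.525, 0.032], [0.521, 0.04], [0.518, 0.066], [0.519, 0.078], [0.521, 0.085], [0.525, 0.094], [0.531, 0.106], [0.544, 0.118], [0.558, 0.126], [0.567, 0.13], [0.575, 0.131], [0.587, 0.132], [0.602, 0.13], [0.619, 0.123], [0.647, 0.097], [0.655, 0.081], [0.657, 0.065]] ((0.5869132876396179, 0.06320245563983917), 0.07034070789813995)
```

View pics/z0.png

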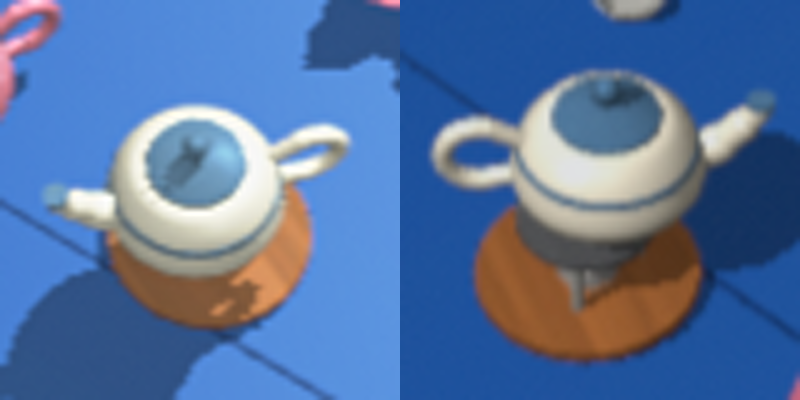

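Both crops show the kettle with its spout to the left in the scene view and its handle to the right. It is offset from the plate, whose dark rim is visible in the side view at around (266,210).

Run:
```python
from h import *
from scipy.optimize import least_squares
S,D=load('scene0'),load('side0')
def tri(p,q):
    o1,d1=ray(S,*p);o2,d2=ray(D,*q);t=np.linalg.lstsq(np.c_[d1,-d2],o2-o1,rcond=None)[0]
    a,b=o1+d1*t[0],o2+d2*t[1];return (a+b)/2,np.linalg.norm(a-b)
print('knob',tri((250+191/5,190+148/5),(230+207/5,160+90/5)))
print('spout tip',tri((250+55/5,190+198/5),(230+362/5,160+100/5)))
print('handle far',tri((250+345/5,190+140/5),(230+36/5,160+155/5)))
# near arcs on z=0, known radius
allP=[]
for f,c in(('scene0',S),('side0',D)):
    h=cv2.cvtColor(cv2.imread(f'pics/{f}.png'),cv2.COLOR_BGR2HSV)
    x0,y0=(250,190) if f[1]=='c' else (230,160)
    m=cv2.inRange(h,(3,110,50),(24,255,255));m[:y0]=0;m[y0+80:]=0;m[:,:x0]=0;m[:,x0+80:]=0
    k=max(cv2.findContours(m,0,1)[0],key=cv2.contourArea);hull=cv2.convexHull(k)[:,0]
    w=hull[:,1].max();low=hull[hull[:,1]>w-14]
    P=np.array([onz(c,u,v+.5,0)[:2] for u,v in low])
    r=least_squares(lambda x:np.hypot(*(P-x).T)-.072,[.59,.055]);print(f,'base',r.x,np.abs(r.fun).max())
    # kettle body white+blue silhouette: sat low
    # sides of the belly
    allP.append(P)
P=np.vstack(allP);r=least_squares(lambda x:np.hypot(*(P-x).T)-.072,[.59,.055]);print('both',r.x,np.abs(r.fun).max())
# plate rim in side: dark gray
for f,c in(('scene0',S),('side0',D)):
    for n,P in(('tin',0),):pass
```

```text
knob (array([0.58910652, 0.03710095, 0.15140831]), np.float64(0.0014458125898065182))
spout tip (array([ 0.53040113, -0.0336185 ,  0.13368392]), np.float64(0.0013065926078489134))
handle far (array([0.65674353, 0.11841442, 0.10842607]), np.float64(0.0019833635339579136))
scene0 base [0.5893543 0.0603815] 0.001438538161883135
side0 base [0.59467537 0.05412055] 0.001574111823204799
both [0.59185393 0.05712122] 0.003915597080734787
```

Emit:
step_arm:
  motion:
    - [[4.6, -2.5, -1.45], -0.75]
    - [[4.6, -2.5, -1.45], -0.75]
    - [[9.3, -4.95, -1.45], -1.525]
    - [[9.3, -4.95, -1.45], -1.525]
    - [[9.3, -4.95, -1.45], -1.525]
    - [[9.3, -4.95, -1.45], -1.525]
    - [[9.3, -4.95, -1.45], -1.525]
    - [[9.3, -4.95, -1.45], -1.525]
    - [[9.3, -4.95, -1.45], -1.525]
    - [[9.3, -4.95, -1.45], -1.525]
  hand: 255
  squeeze: 10

```text
time: 1.35
tool_pos: [0.5917, -0.0586, 0.3291]
tool_rot: [-3.141, 0.0, 1.83]
contact_force: [0.1, -1.4, 0.5]
opening: 0.0009
grip_force: 0.0
```

Emit:
step_arm:
  motion:
    - [[0, 0, 0], 0]
    - [[0, 0, 0], 0]
    - [[0, 0, 0], 0]

```text
time: 1.72
tool_pos: [0.5899, -0.0614, 0.3292]
tool_rot: [-3.141, 0.0, 1.828]
contact_force: [1.0, -1.0, 0.7]
opening: 0.0012
grip_force: 0.0
```

```bash
cat >> h.py <<'E'
def wsnap(f):
    s=robot.observe();c=robot.read_camera('wrist');T=np.eye(4);T[:3,:3]=R.from_euler('xyz',s['tool_rot']).as_matrix();T[:3,3]=s['tool_pos']
    A=T@np.array(c['T_tool_cam']);c['xyz']=A[:3,3];c['rotation']=A[:3,:3]
    cv2.imwrite(f'pics/{f}.png',c['pixels'][:,:,::-1]);pickle.dump(c,open(f'pics/{f}.pkl','wb'));return c
E
python3 - <<'E'
from h import *
c=wsnap('w1');print(c['xyz'],c['rotation'],c['intrinsics'],c['k1'])
print('exp knob',proj(c,[.589,.037,.156]),'stand',proj(c,[.592,.057,.014]))
E
```

```text
[0.56845738 0.01469065 0.47158391] [[ 0.96741205 -0.24250216 -0.07284663]
 [ 0.25320514  0.92531869  0.28226314]
 [-0.00104307 -0.2915099   0.95656724]] [[292.77834112   0.         278.78937951]
 [  0.         292.77834112 205.86386908]
 [  0.           0.           1.        ]] -0.007896781878050818
exp knob [304.23860209  99.88041833] stand [302.02296817  91.74631882]
```

View pics/w1.png

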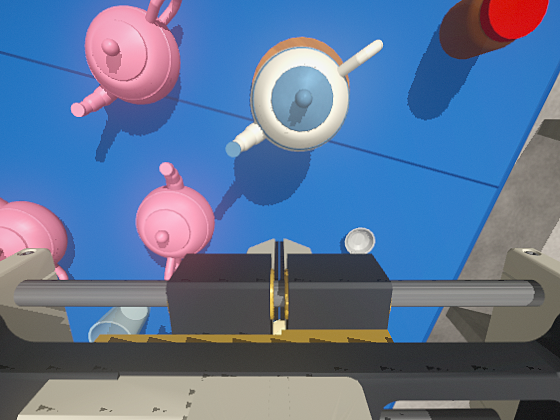

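The kettle is seen from above with its knob at (303,98), its spout to the lower left at (235,148) and its handle to the upper right at (375,47). The base shows beyond it at about (290,42).

```bash
cat >> h.py <<'E'
from scipy.optimize import least_squares
def fit(P,r,x0): 
    q=least_squares(lambda x:np.hypot(*(P-x).T)-r,x0,loss='soft_l1',f_scale=.001);return q.x,np.hypot(*(P-q.x).T)-r
def kettle(f,g=(.589,.037)):
    c=load(f);img=cv2.imread(f'pics/{f}.png');h=cv2.cvtColor(img,cv2.COLOR_BGR2HSV)
    u0,v0=proj(c,[g[0],g[1],.11]);B=np.zeros(h.shape[:2],np.uint8);cv2.circle(B,(int(u0),int(v0)),75,255,-1)
    white=cv2.inRange(h,(0,0,120),(180,75,255))&B
    lidm=cv2.inRange(h,(92,60,50),(112,185,190))&B
    k=max(cv2.findContours(white,cv2.RETR_EXTERNAL,1)[0],key=cv2.contourArea)[:,0]
    P=np.array([onz(c,u,v,.096)[:2] for u,v in k]);d=np.hypot(*(P-np.array(g)).T);P=P[d<.075]
    x,e=fit(P,.060,g);P=P[abs(e)<.004];xb,e=fit(P,.060,x)
    fm=np.zeros_like(B);cv2.drawContours(fm,[cv2.convexHull(k)],-1,255,-1)
    k2=max(cv2.findContours(lidm&fm,cv2.RETR_EXTERNAL,1)[0],key=cv2.contourArea)[:,0]
    P2=np.array([onz(c,u,v,.134)[:2] for u,v in k2]);xl,e2=fit(P2,.034,xb);P2=P2[abs(e2)<.005];xl,e2=fit(P2,.034,xl)
    print(f,'belly',xb.round(4),len(P),e.std().round(4),'lid',xl.round(4),len(P2),e2.std().round(4))
    return xb,xl
def base(f,g=(.592,.057)):
    c=load(f);h=cv2.cvtColor(cv2.imread(f'pics/{f}.png'),cv2.COLOR_BGR2HSV)
    m=cv2.inRange(h,(3,100,60),(24,255,255));u0,v0=proj(c,[*g,.03]);B=np.zeros_like(m);cv2.circle(B,(int(u0),int(v0)),75,255,-1);m&=B
    k=max(cv2.findContours(m,0,1)[0],key=cv2.contourArea)[:,0]
    P=np.array([onz(c,u,v,.014)[:2] for u,v in k]);d=np.hypot(*(P-np.array(g)).T);P=P[(d>.062)]
    x,e=fit(P,.072,g);P=P[abs(e)<.003];x,e=fit(P,.072,x);print(f,'base',x.round(4),len(P),e.std().round(4));return x
E
python3 - <<'E'
from h import *
kettle('w1');base('w1')
c=load('w1')
print('knob',onz(c,303,98,.156),'tip',onz(c,234,149,.138),'handle',onz(c,379,45,.11))
E
```

```text
w1 belly [0.5874 0.0385] 333 0.001 lid [0.5881 0.0397] 144 0.001
w1 base [0.5906 0.0552] 123 0.001
knob [0.58728634 0.03841046 0.156     ] tip [ 0.52817188 -0.031809    0.138     ] handle [0.65625918 0.11653655 0.11      ]
```

Emit:
step_arm:
  motion:
    - [[-0.15, -0.1, 0.6], 0.15]
    - [[-0.15, -0.1, 1.2], 0.29]
    - [[-0.15, -0.1, 1.8], 0.29]
    - [[-0.15, -0.1, 2.4], 0.29]
    - [[-0.15, -0.1, 2.8], 0.29]
    - [[-0.15, -0.1, 3.2], 0.29]
    - [[-0.15, -0.1, 3.5], 0.29]
    - [[-0.15, -0.1, 3.73], 0.29]
    - [[-0.15, -0.1, 3.73], 0.29]
    - [[-0.15, -0.1, 3.73], 0.29]

```text
time: 3.02
tool_pos: [0.5875, -0.0709, 0.1062]
tool_rot: [3.14, 0.0, 1.539]
contact_force: [-1.0, 0.4, 0.2]
opening: 0.0001
grip_force: 0.0
```

Emit:
step_arm:
  motion:
    - [[0.2, 0, 0], 0]
    - [[0.4, 0, 0], 0]
    - [[0.5, 0, 0], 0]
    - [[0.55, 0, 0], 0]
    - [[0.58, 0, 0], 0]
    - [[0.61, 0, 0], 0]
    - [[0.64, 0, 0], 0]
    - [[0.67, 0, 0], 0]
    - [[0.7, 0, 0], 0]
    - [[0.73, 0, 0], 0]

```text
time: 4.28
tool_pos: [0.5886, -0.0271, 0.1056]
tool_rot: [3.141, 0.001, 1.54]
contact_force: [-0.7, -3.7, 1.9]
opening: 0.0002
grip_force: 2.2
```

Run:
```python
from h import *
wsnap('w2');s=robot.observe();print(s['tool_pos'],s['contact_force'])
```

```text
[ 0.58861029 -0.02681794  0.10554993] [ 0.04850008 -5.43861825  2.83198564]
```

View pics/w2.png

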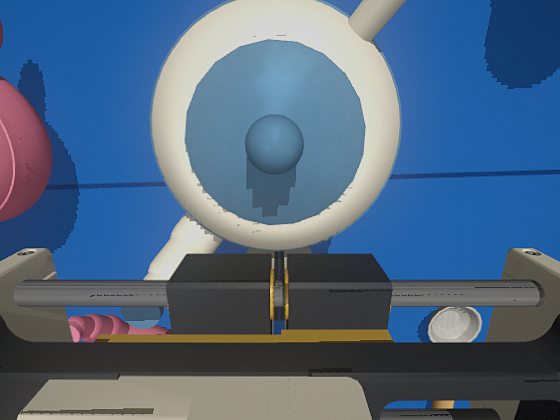

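The fingers are now touching or nearly touching the belly at about (280,250). The lid is centred near (276,133) and the knob at (274,144).

```bash
cat >> h.py <<'E'
def lidnear(f):
    c=load(f);h=cv2.cvtColor(cv2.imread(f'pics/{f}.png'),cv2.COLOR_BGR2HSV)
    m=255-cv2.inRange(h,(0,0,110),(40,90,255)) # not white
    n,L=cv2.connectedComponents(m);u,v=proj(c,[.588,.05,.145]);m=(L==L[int(v),int(u)]).astype(np.uint8)
    k=max(cv2.findContours(m,0,1)[0],key=cv2.contourArea)[:,0];P=np.array([onz(c,a,b,.134)[:2] for a,b in k])
    x,e=fit(P,.034,P.mean(0));print(f,'lid',x.round(4),e.std().round(4),len(k))
E
python3 - <<'E'
from h import *
lidnear('w1');lidnear('w2');c=load('w2');print(onz(c,274,144,.156))
E
```

```text
w1 lid [0.5876 0.0399] 0.0016 256
w2 lid [0.5878 0.0431] 0.0002 520
[0.58793631 0.04348253 0.156     ]
```

Emit:
step_arm:
  motion:
    - [[0.03, 0, 0], 0]
    - [[0.06, 0, 0], 0]
    - [[0.09, 0, 0], 0]
    - [[0.12, 0, 0], 0]
    - [[0.15, 0, 0], 0]
    - [[0.175, 0, 0], 0]
    - [[0.185, 0, 0], 0]
    - [[0.185, 0, 0], 0]

```text
time: 5.32
tool_pos: [0.5889, -0.0156, 0.1054]
tool_rot: [3.141, 0.0, 1.54]
contact_force: [0.4, -3.9, 2.3]
opening: 0.0005
grip_force: 2.2
```

Emit:
step_arm:
  motion:
    - [[-0.1, 0, 0], 0]
    - [[-0.5, 0, 0], 0]
    - [[-0.9, 0, 0], 0]
    - [[-0.9, 0, -0.8], 0]
    - [[-0.9, 0, -1.7], 0]
    - [[-0.9, 0, -2.6], 0]
    - [[-0.9, 0, -3.5], 0]
    - [[-0.9, 0, -3.7], 0]
    - [[-0.9, 0, -3.7], 0]
    - [[-0.9, 0, -3.7], 0]

```text
time: 6.58
tool_pos: [0.5865, -0.0693, 0.3251]
tool_rot: [-3.138, -0.001, 1.54]
contact_force: [-1.0, -0.4, -0.1]
opening: 0.0002
grip_force: 0.0
```

Run:
```python
from h import *
wsnap('w3');kettle('w3',(.588,.054));base('w3');lidnear('w3')
for n in('scene','side'):snap(n,n+'3')
a=cv2.imread('pics/scene3.png')[190:270,250:330];b=cv2.imread('pics/side3.png')[160:240,230:310]
z=np.hstack([cv2.resize(x,(400,400),interpolation=cv2.INTER_CUBIC) for x in(a,b)])
w=cv2.imread('pics/w3.png')[0:200,150:417];cv2.imwrite('pics/z3.png',np.vstack([z,cv2.resize(w,(800,600))])[:1000][:,:])
cv2.imwrite('pics/z3.png',np.hstack([cv2.resize(z,(400,200)),cv2.resize(w,(267,200))]))
```

```text
w3 belly [0.5883 0.0544] 308 0.0008 lid [0.589  0.0562] 138 0.0012
w3 base [0.5887 0.0604] 164 0.0014
w3 lid [0.5884 0.0551] 0.0003 190
```

View pics/z3.png

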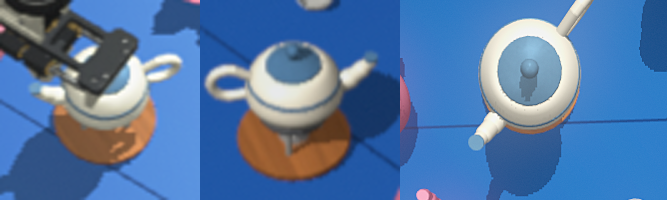

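The kettle looks roughly centred over the base in all three views. I'll check the stand's position with the near arc at table height.

Run:
```python
from h import *
def near(f,z,win,dv):
    c=load(f);h=cv2.cvtColor(cv2.imread(f'pics/{f}.png'),cv2.COLOR_BGR2HSV)
    m=cv2.inRange(h,(3,110,50),(24,255,255));x0,y0,s=win;B=np.zeros_like(m);B[y0:y0+s,x0:x0+s]=255;m&=B
    k=max(cv2.findContours(m,0,1)[0],key=cv2.contourArea);hull=cv2.convexHull(k)[:,0]
    low=hull[hull[:,1]>hull[:,1].max()-dv];P=np.array([onz(c,u,v+.5,z)[:2] for u,v in low])
    x,e=fit(P,.072,[.59,.055]);print(f,x.round(4),len(P),abs(e).max().round(4))
for f in('scene0','scene3'):near(f,0,(250,190,80),14)
for f in('side0','side3'):near(f,0,(230,160,80),14)
near('w3',0,(200,0,130+70),12)
near('w3',0,(200,0,130+70),25)
# plain image difference of the base region in side view
a,b=[cv2.imread(f'pics/side{i}.png')[215:235,240:300].astype(int) for i in(0,3)];print('side diff',abs(a-b).max(2).mean(),(abs(a-b).max(2)>40).sum())
c=load('w3');print('cam',c['xyz'])
```

```text
scene0 [0.5895 0.0603] 12 0.0015
scene3 [0.5895 0.0603] 12 0.0016
side0 [0.5947 0.0542] 12 0.0017
side3 [0.5947 0.0542] 12 0.0017
w3 [0.5895 0.0568] 11 0.0014
w3 [0.5898 0.0567] 13 0.0012
side diff 8.14 3
cam [0.58813824 0.00914236 0.46758449]
```

Emit:
step_arm:
  motion:
    - [[0.3, 0, -1], 0]
    - [[0.6, 0, -2], 0]
    - [[0.8, 0, -3], 0]
    - [[0.8, 0, -3.5], 0]
    - [[0.8, 0, -3.5], 0]
    - [[0.8, 0, -3.5], 0]
    - [[0.8, 0, -3.5], 0]
    - [[0.8, 0, -3.5], 0]

```text
time: 7.72
tool_pos: [0.5886, -0.0217, 0.5366]
tool_rot: [-3.14, -0.0, 1.54]
contact_force: [-0.5, 0.2, -0.2]
opening: 0.0006
grip_force: 0.0
```

Run:
```python
from h import *
c=wsnap('w4');print(c['xyz'],robot.observe()['tool_rot'])
u,v=proj(c,[.5885,.055,.1]);print(u,v)
w=c['pixels'][:,:,::-1][max(0,int(v)-60):int(v)+60,int(u)-80:int(u)+80];cv2.imwrite('pics/z4.png',cv2.resize(w,None,fx=4,fy=4,interpolation=cv2.INTER_CUBIC))
kettle('w4',(.588,.054));base('w4')
```

```text
[0.58991293 0.05687122 0.67897214] [-3.14036617e+00 -9.14530485e-05  1.53964960e+00]
278.7681627791306 117.79429529312598
w4 belly [0.5882 0.0543] 183 0.0011 lid [0.5881 0.0544] 96 0.001
w4 base [0.5897 0.0532] 115 0.0011
```

View pics/z4.png

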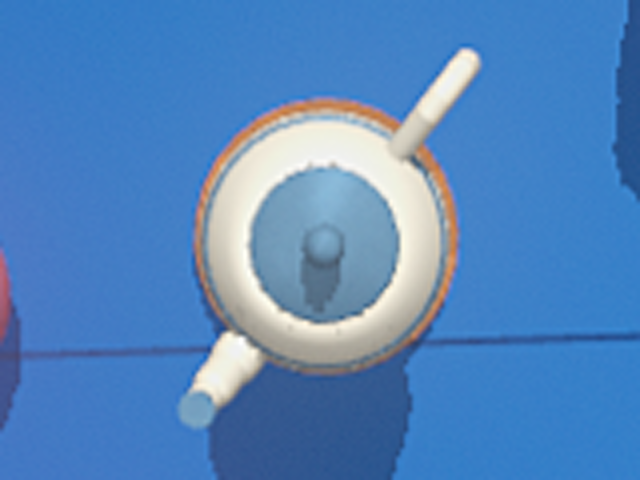

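From above, the base ring shows nearly evenly all round the belly: 10 px left and right, slightly more at the top than the bottom in the 4x crop. The kettle is therefore centred to about 2 mm, and the stand hasn't moved.

```bash
python3 -c "
from cell import robot
print(robot.hand_in())"
```

```text
the job is handed in; nothing more can be done
None
```

The kettle is back on the middle of the stand's plate, to within about 2 mm as measured from the camera images; I slid it about 16 mm with two slow, light pushes on the belly, the stand did not move, and the job is handed in.

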